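# Seat the painting spindle in the tilting stand and rock it

## Task

Take from the rack the cork-topped spindle whose slender taper matches the cup of the tilting stand, and lower it in without dropping it until its collar lies fully home on the cup's rim. Then check that the cup with the spindle in it rocks free: tip it a good 15 degrees away from the robot, then past upright and just as far towards the robot, and leave it to stand upright by itself with the spindle still fully home. Leave the blunt spindle in the rack and everything else where it is.

Things in the scene. Friction and masses are not known exactly. Their poses are not given: they have to be found in the camera images.
- spindle: The spindle to seat: pale wood, loose, about 0.16 kg, hanging upright in a rack hole. Origin at the centre of its flat tip, z up its axis. Upwards: slender taper, diameter 18 mm at the tip to 40 at z = 50 mm; flat collar, diameter 54, z 50 to 56; neck, diameter 22, to z 62; cork grip, diameter 34, z 62 to 100 (taller and narrower than the other's): grasp it there.
- spindle_collar (a point): Centre of the underside of that spindle's collar, 50 mm above its tip; it meets the cup's mouth when the spindle is fully home.
- blunt_spindle: The spindle that does not match: same wood, same collar, hanging in the other hole of the rack; its taper is blunt (32 mm diameter at the tip, 44 mm at the collar) and its cork is wider and shorter (48 mm in diameter, 24 mm tall, top 86 mm above its tip). Origin at its tip, z up. Leave it.
- rack: Plywood rack, fixed for the run: 80 mm (its x) by 190 mm (its y), top face at 66 mm, with two 47 mm holes at y = -48 and +48 mm from its origin (centre of its underside), open at front and back. Spindles hang by their collars, tips 16 mm above the table. Which one hangs in which hole varies.
- stand: Tilting stand, fixed for the run: wooden base 150 mm (its x) by 130 mm (its y), and two cheeks 46 mm wide at y = -47 and +47 mm, 95 mm tall, that carry the cup between them on a level pivot along y, 72 mm above the table. Origin: centre of its underside; x points roughly away from the robot. Rack and stand may change sides.
- cup_mouth (a point): Centre of the mouth of the aluminium cup, level with its rim, 90 mm above the table and 18 mm above the pivot when upright; z along the cup's axis; turns with the cup. The cup is 52 mm in diameter outside at the rim and 42 inside, tapering to 20 at 50 mm depth (1 mm wider all round than the spindle's taper); floor 53 mm deep.
- cup (a joint): Tilt of the cup about its pivot (rad): 0 upright, positive when its mouth leans to the stand's +x (away from the robot), negative towards the robot; stops at -0.5 and +0.5. A light centring spring (0.15 Nm/rad: about 1 N at the cork) swings it back upright when let go, with or without the spindle.
- acryl_ochre: Bystander: ochre squeeze bottle of paint, 34 mm in diameter, 81 mm tall, origin under its base.
- acryl_sage: Bystander: sage green squeeze bottle of paint, 36 mm in diameter, 89 mm tall, origin under its base.
- wax_tin_a: Bystander: shallow round tin of wax, 81 mm in diameter, 14 mm high, origin under its base.
- blank_heart: Bystander: flat wooden heart, 64 x 70 x 10 mm, origin under its centre.
- sanding_block: Bystander: brown sanding block, 57 x 97 x 28 mm, origin under its centre.
There are look-alikes about, which are no part of the job. Leave any orange or yellow look-alike of the spindle alone.

How it is judged (in metres and radians):
On the way, in this order (a step that is already met when the one before it is completed fails the run):
1. the matching spindle, held by the gripper, has entered the cup (collar less than 35 mm above the rim) (distance between spindle_collar and cup_mouth below 0.035 m and horizontal distance between spindle_collar and cup_mouth below 0.012 m and contact force between the fingers and spindle above 0.3 N), for 0.05 s.
2. it is fully home in the upright cup (collar within 4 mm of the rim, axes within 0.06 rad) (distance between spindle_collar and cup_mouth below 0.004 m and angle between the z axis of spindle and the z axis of cup_mouth, either way round below 0.06 rad and value of joint cup between -0.12 and 0.12 rad), for 0.2 s.
3. the cup is tipped more than 0.2 rad away from the robot with the spindle in it (distance between spindle_collar and cup_mouth below 0.008 m and angle between the z axis of spindle and the z axis of cup_mouth, either way round below 0.14 rad and value of joint cup above 0.2 rad), for 0.05 s.
4. the cup is tipped more than 0.2 rad towards the robot with the spindle in it (distance between spindle_collar and cup_mouth below 0.008 m and angle between the z axis of spindle and the z axis of cup_mouth, either way round below 0.14 rad and value of joint cup below -0.2 rad), for 0.05 s.
At the end, for the whole second after the job is handed in: The matching spindle stands fully home in the cup (collar within 4 mm of the rim, axes within 0.06 rad), the cup is upright within 0.08 rad, everything is at rest, and the blunt spindle is in its hole in the rack (distance between spindle_collar and cup_mouth below 0.004 m and angle between the z axis of spindle and the z axis of cup_mouth, either way round below 0.06 rad and value of joint cup between -0.08 and 0.08 rad and linear speed of spindle below 0.02 m/s and angular speed of spindle below 0.2 rad/s and distance of blunt_spindle from where it was at the start of the episode below 0.015 m); the robot touches nothing.
It fails at once if the blunt spindle is moved more than 15 mm (distance of blunt_spindle from where it was at the start of the episode above 0.015 m).
It fails at once if another bystander is moved more than 30 mm (distance of any of acryl_ochre, acryl_sage, wax_tin_a, blank_heart, sanding_block from where it was at the start of the episode above 0.03 m).
It also fails if it takes over 48 s, if anything falls off the work surface, if the arm or the gripper's body presses on something with over 40 N, if the wrist force passes 120 N, or if a joint passes its speed limit or range.

## Robot

A 7-joint arm with a two-finger parallel gripper is mounted at the origin on the work surface; the furniture and walls round the work are solid. World frame = base frame: x ahead of the robot, y to its left, z up, the work surface at z = 0. Lengths are in m, angles in degrees, forces in N, time in s.
With the tool pointing down it reaches from about 0.4 to 0.85 m from the base axis. Payload 4.4 kg.
Tool frame: the origin (TCP) lies on the centre line of the jaws, within the pads' length; the fingertips stand 14 mm ahead of it and the grasp point (between the pads) lies 5 mm behind it (arm.tip_reach is the z of the fingertips in the tool frame, in m); z points along the fingers, y is the line along which they close (so a half turn about z gives the same grasp; the last joint's range is limited). The gripper opens to 94 mm and grips with 3 to 60 N. Pads are 16 mm wide; open, the fingers measure 119 mm over their backs; the gripper's body (75 mm by 177 mm) begins 78 mm behind the grasp point.
Start: joints at [-77.624, 36.005, 2.206, 86.941, -1.547, 57.084, -1.146], TCP at [0.181, 0.624, 0.219] pointing down, gripper open.
Joint ranges: [-175.42, 175.42], [-21.48, 121.26], [-71.46, 75.88], [10.55, 141.38], [-63.04, 243.04], [13.31, 113.54], [-168.57, 168.57]. Speed limits (degrees/s): [147.25, 147.25, 180, 180, 180, 180, 180].

## Interface

Orientations are given as [roll, pitch, yaw] about the fixed x, y, z axes, in that order (R = Rz(yaw) Ry(pitch) Rx(roll)).
In Python, from cell import arm, cams gives the robot as it stands.
- The arm moves only by the shell command python3 -m jog 'ROWS' [FORCE]. ROWS is JSON, a list of rows, each an object with "hand": the opening, from 0 (shut) to 1 (fully open); "delta_pos": the shift along the world's x, y, z in m, a list of three; "twist": the turn about the world's z in rad. In form: [{"hand": hand, "delta_pos": [tx, ty, tz], "twist": twist}, ...]. A call has 1 to 8 rows; each row is the pose to reach, as a shift and turn from the pose commanded when the call began; what a row does not reach only later rows make up. A row lasts 1/8 s, in which the tool goes at most 62.5 mm and 10.7 degrees, less where a joint would pass 70% of its speed; a pose out of reach is approached as far as the arm can. A call with a gripper value outside its range is refused whole. The fingers move at their own pace and stop on an object; FORCE is the grip in N (left out, the last holds). Time passes only in rows, so rows that repeat a pose let the fingers close. It gives the time, the measured TCP pose, the force, the opening and the grip force at its end, in the units of the state.
- arm.state(): the state, without advancing time (a new reading comes with each control period).
- cams.read_camera(name): name is "side" or "top"; returns a dict with "img" (384x512x3 uint8, red, green, blue), "range_z" (384x512 float32, m along the optical axis (not along the pixel's ray), 0 where there is no reading), "fx", "fy", "cx", "cy" (pixels), "pose" (4x4, takes a point from camera to world coordinates). Camera axes: x right, y up, looking along -z (the intrinsics and any distortion apply to the point x, -y, -z); pixel columns grow to the right and rows downward; lengths in m; the calibration is good to about 2 mm. A picture is of the moment at which its call begins.
- arm.sign_off(): hands the job in; it is judged then, once.
The state is a dict: "clock": time; "joint_positions": joint angles; "joint_vel": joint speeds; "joint_torque": joint torques, N m; "eef_pos": TCP position; "tool_rot": TCP orientation; "contact_force": force on the tool from outside, world axes, zero at the start; "ft_torque": the same for the moment, N m; "grip_width": finger opening in m; "finger_force": force on a finger pad.
Only numpy, scipy, OpenCV 4.12 (cv2) and the standard library are available. Lean on these libraries where they do the work, as an engineer would, in place of code of your own. Each camera call takes 0.05 s, during which the arm holds its last target. There are 200 camera calls.

## Working session

There is one attempt and no reset: what is moved stays moved. The work goes in short steps, Python scripts to look and compute and a shell command to move; the robot and the scene stay as the last step left them, time stands still between calls to the robot, and variables do not carry over. Pictures are saved under pics/ and viewed, at most 10 in all, crops included, and the job is handed in when it is done.

```bash
mkdir -p pics; ls; cat > h.py <<'E'
import numpy as np,cv2
from cell import arm,cams
def shot(n,f):
    c=cams.read_camera(n); cv2.imwrite('pics/'+f,c['img'][:,:,::-1]); np.savez('pics/'+f[:-4]+'.npz',**c); return c
def cloud(c):
    z=c['range_z']; v,u=np.mgrid[:z.shape[0],:z.shape[1]]
    p=np.stack([(u-c['cx'])/c['fx']*z,-(v-c['cy'])/c['fy']*z,-z,np.ones_like(z)],-1)
    return (p@np.asarray(c['pose']).T)[...,:3]
E
python3 - <<'E'
from h import *
print(arm.state())
for n in('side','top'):
    c=shot(n,n+'0.png');print(n,c.keys(),c['fx'],c['cx'],c['cy'],c['pose'])
E
```

```text
pics
{'clock': 0.0, 'joint_positions': array([-77.62331386,  36.05691907,   2.20253912,  86.9941029 ,
        -1.54643218,  57.08442978,  -1.14651931]), 'joint_vel': array([ 0.04247649,  0.06091451, -0.02565969,  0.05724077,  0.10540326,
       -0.08250248, -0.00260374]), 'joint_torque': array([-1.46719682e-03, -5.49737334e+01,  1.14333853e+00, -1.86633343e+01,
       -5.22288890e-02,  2.38838245e-02,  1.46823972e-04]), 'eef_pos': array([0.18056317, 0.62376263, 0.21858728]), 'tool_rot': array([-1.79894240e+02,  1.71075699e-03,  1.63853014e+02]), 'contact_force': array([ 0.4385526 , -0.30357276, -0.40891995]), 'ft_torque': array([ 0.01604455, -0.02556233,  0.00116871]), 'finger_force': 0.0, 'grip_width': 0.09381111362437423}
side dict_keys(['img', 'range_z', 'fx', 'fy', 'cx', 'cy', 'pose']) 387.7471601614036 258.0299613594267 182.10525343057412 [[ 0.99907507 -0.01850046  0.03881674  0.4969411 ]
 [ 0.04295192  0.47207149 -0.88051328 -0.92550622]
 [-0.00203437  0.88136612  0.47242949  0.61251364]
 [ 0.          0.          0.          1.        ]]
top dict_keys(['img', 'range_z', 'fx', 'fy', 'cx', 'cy', 'pose']) 403.5658979285701 252.67543341524706 198.74819794700696 [[ 0.02947073  0.99606794 -0.08354715  0.3691725 ]
 [-0.99931979  0.03121409  0.0196377   0.04146243]
 [ 0.02216833  0.08291158  0.99631031  1.10615834]
 [ 0.          0.          0.          1.        ]]
```

View pics/top0.png

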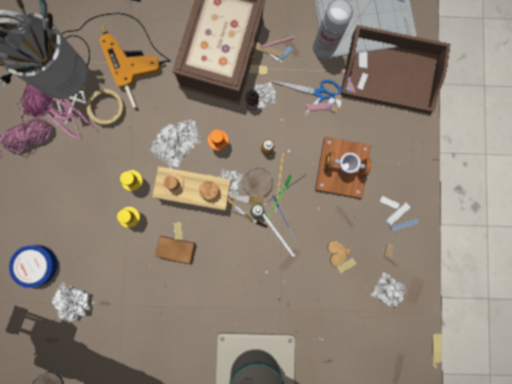

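View pics/side0.png

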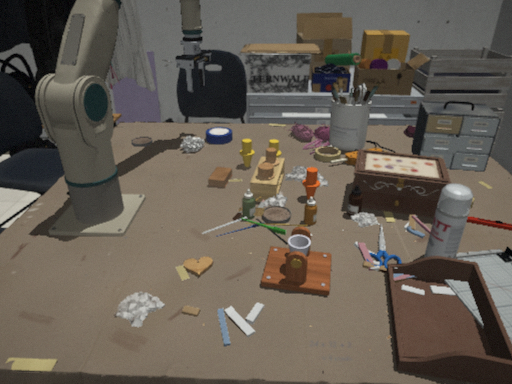

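The top view shows the rack at (192,188) with its narrow cork at (172,184) and wide cork at (209,190). The stand's cup is at (350,163), and the look-alikes are orange at (218,140) and yellow at (130,180) and (128,217). The side view agrees. Next I measure positions.

```bash
python3 - <<'E'
from h import *
c=dict(np.load('pics/top0.npz'));P=cloud(c);img=c['img'];hsv=cv2.cvtColor(img,cv2.COLOR_RGB2HSV)
def onplane(u,v,z):
    d=np.array([(u-c['cx'])/c['fx'],-(v-c['cy'])/c['fy'],-1]);R=c['pose'][:3,:3];o=c['pose'][:3,3];d=R@d
    return o+d*(z-o[2])/d[2]
for nm,(u,v) in dict(narrow=(172,184),wide=(209,190)).items():
    s=P[v-16:v+17,u-16:u+17].reshape(-1,3); h=np.percentile(s[:,2],99)
    t=s[s[:,2]>h-.008]; print(nm,h,len(t),t.mean(0),np.ptp(t,0), (t.max(0)+t.min(0))/2)
# rack rect: top face plane
H=P[...,2]; m=np.zeros(H.shape,np.uint8)
win=np.zeros_like(m);win[155:225,140:245]=1
m[(H>.058)&(win>0)]=1
r=cv2.minAreaRect(cv2.findNonZero(m));print('rack',r,onplane(*r[0],.066)); b=cv2.boxPoints(r);print(np.array([onplane(*p,.066) for p in b]).round(4))
# stand
win[:]=0;win[130:205,305:380]=1
hs=hsv[165,325];print(hs,H[165,325],H[150:175:4,336:366:4].round(3))
m=((H>.008)&(win>0)).astype(np.uint8)
r=cv2.minAreaRect(cv2.findNonZero(m));print('stand',r);print(np.array([onplane(*p,.02) for p in cv2.boxPoints(r)]).round(4))
t=P[(win>0)&(H>.08)];print('hi',len(t),t.mean(0),t.min(0),t.max(0))
g=((hsv[...,1]<70)&(win>0)&(H>.02)).astype(np.uint8)
k=np.argwhere(g);print('grey',len(k),k.min(0),k.max(0),k.mean(0))
e=cv2.minEnclosingCircle(cv2.findNonZero(g));print(e,onplane(*e[0],.09))
big=np.concatenate([cv2.resize(img[a:a+70,b:b+80],(400,350),interpolation=cv2.INTER_CUBIC) for a,b in((130,310),(155,155))],1)
cv2.imwrite('pics/crop.png',big[:,:,::-1])
for nm,(u,v) in dict(sage=(257,210),ochre=(267,147),orange=(218,140)).items():
    s=P[v-10:v+11,u-10:u+11].reshape(-1,3);s=s[s[:,2]>.05];print(nm,s.mean(0),s[:,2].max())
E
```

```text
narrow 0.12015841801837378 150 [0.48584922 0.22442969 0.13069538] [0.13539528 0.20230295 0.99340513] [0.43687014 0.1426139  0.60945578]
wide 0.10734266911174349 286 [0.4715492  0.13140761 0.12131152] [0.12812428 0.11507105 1.00670051] [0.43323464 0.09899795 0.60280809]
rack ((191.5, 192.0), (103.0, 64.0), 0.0) [0.46892366 0.1793831  0.066     ]
[[0.3826 0.3072 0.066 ]
 [0.548  0.3159 0.066 ]
 [0.5569 0.0492 0.066 ]
 [0.3905 0.0439 0.066 ]]
[ 12 153  90] 0.04225258201653115 [[0.019 0.021 0.019 0.022 0.02  0.019 0.018 0.019]
 [0.019 0.019 0.092 0.095 0.09  0.021 0.019 0.02 ]
 [0.018 0.017 0.072 0.064 0.074 0.09  0.016 0.018]
 [0.079 0.092 0.039 0.045 0.061 0.084 0.035 0.072]
 [0.022 0.067 0.04  0.042 0.063 0.085 0.079 0.081]
 [0.022 0.019 0.085 0.091 0.093 0.019 0.045 0.087]
 [0.021 0.021 0.018 0.022 0.019 0.021 0.05  0.083]]
stand ((338.536865234375, 169.05035400390625), (71.74649810791016, 68.11917877197266), 80.36246490478516)
[[ 0.6275 -0.102   0.02  ]
 [ 0.6659 -0.287   0.02  ]
 [ 0.471  -0.3211  0.02  ]
 [ 0.4344 -0.1384  0.02  ]]
hi 378 [ 0.54721801 -0.21103853  0.13845335] [ 0.3691725  -0.28103204  0.08009174] [0.58512909 0.04146243 1.10615834]
grey 438 [137 305] [204 378] [163.20319635 349.4086758 ]
((341.5, 170.5), 45.7002067565918) [ 0.53387597 -0.20329374  0.09      ]
sage [0.42666519 0.00965917 0.08491814] 1.1061583423808348
ochre [ 0.59399942 -0.01272168  0.08234656] 1.1061583423808348
orange [0.60517201 0.11606501 0.08194722] 1.1061583423808348
```

View pics/crop.png

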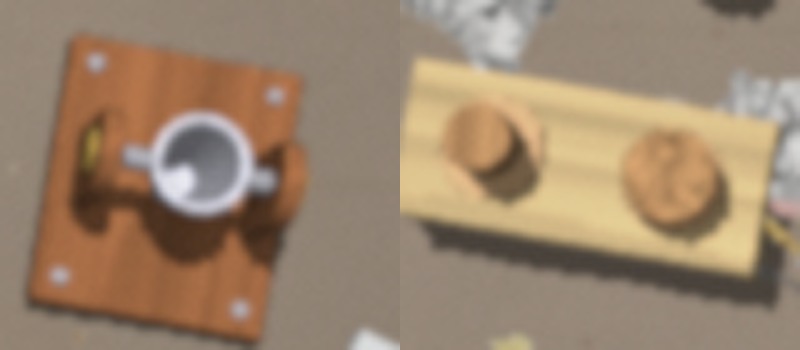

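The crop shows the cup mouth ellipse centred near (350.5,162.5) px. The slender spindle's cork top is near (171.4,182.4), with its collar visible round it, and the blunt one is near (209.4,190.6).

```bash
cat >> h.py <<'E'
def onplane(c,u,v,z):
    d=np.array([(u-c['cx'])/c['fx'],-(v-c['cy'])/c['fy'],-1]);R=c['pose'][:3,:3];o=c['pose'][:3,3];d=R@d
    return o+d*(z-o[2])/d[2]
def proj(c,p):
    q=c['pose'][:3,:3].T@(np.asarray(p)-c['pose'][:3,3]); return c['cx']+c['fx']*q[0]/-q[2], c['cy']-c['fy']*q[1]/-q[2]
E
python3 - <<'E'
from h import *
for n in('top','side'):
  c=dict(np.load(f'pics/{n}0.npz'));P=cloud(c);H=P[...,2]
  def reg(x,y,r,z0,z1):
    m=(np.hypot(P[...,0]-x,P[...,1]-y)<r)&(H>z0)&(H<z1); return P[m]
  for nm,x,y,r,z0,z1 in(('cork',.498,.235,.035,.108,.125),('collar',.498,.235,.04,.066,.080),('wide',.475,.13,.035,.095,.11),('cupcheeks',.55,-.21,.09,.080,.11)):
    t=reg(x,y,r,z0,z1)
    if len(t)>5: print(n,nm,len(t),t.mean(0).round(4),(np.percentile(t,2,0)/2+np.percentile(t,98,0)/2).round(4),np.ptp(t,0).round(3))
c=dict(np.load('pics/top0.npz'))
print('cork',onplane(c,171.4,182.4,.116),'wide',onplane(c,209.4,190.6,.102),'cup',onplane(c,350.5,162.5,.09))
m=cv2.cvtColor(c['img'],cv2.COLOR_RGB2HSV)
for z,pts in((.02,((325,137.4),(370,145),(316,190),(362,198))),(.066,((158,167),(230.5,179.5),(155,197),(226,210)))):
  print(np.array([onplane(c,*p,z) for p in pts]).round(4))
c2=dict(np.load('pics/side0.npz'))
b=np.concatenate([cv2.resize(c2['img'][a:a+60,d:d+80],(400,300),interpolation=cv2.INTER_CUBIC) for a,d in((225,258),(135,235))],1)
cv2.imwrite('pics/crops.png',b[:,:,::-1])
E
```

```text
top cork 153 [0.4873 0.2264 0.1172] [0.487  0.2263 0.1153] [0.033 0.033 0.014]
top collar 460 [0.4959 0.2352 0.0705] [0.4943 0.2357 0.0715] [0.072 0.078 0.014]
top wide 287 [0.4731 0.133  0.1037] [0.4729 0.1328 0.1033] [0.048 0.046 0.013]
top cupcheeks 360 [ 0.5561 -0.2237  0.0901] [ 0.5553 -0.2222  0.0895] [0.057 0.114 0.02 ]
side cork 55 [0.4891 0.2198 0.1142] [0.4885 0.2211 0.1134] [0.032 0.036 0.01 ]
side collar 79 [0.4997 0.2264 0.0704] [0.4947 0.2329 0.0724] [0.073 0.069 0.013]
side wide 111 [0.4744 0.1264 0.1008] [0.4748 0.1295 0.0994] [0.043 0.051 0.009]
side cupcheeks 483 [ 0.5568 -0.2314  0.0872] [ 0.5572 -0.2294  0.0875] [0.056 0.111 0.016]
cork [0.48627616 0.22301465 0.116     ] wide [0.47039074 0.13024637 0.102     ] cup [ 0.55531429 -0.22621278  0.09      ]
[[ 0.6355 -0.1736  0.02  ]
 [ 0.6186 -0.2981  0.02  ]
 [ 0.4895 -0.1512  0.02  ]
 [ 0.4716 -0.277   0.02  ]]
[[0.5312 0.2686 0.066 ]
 [0.5047 0.0799 0.066 ]
 [0.453  0.2725 0.066 ]
 [0.4252 0.0888 0.066 ]]
```

View pics/crops.png

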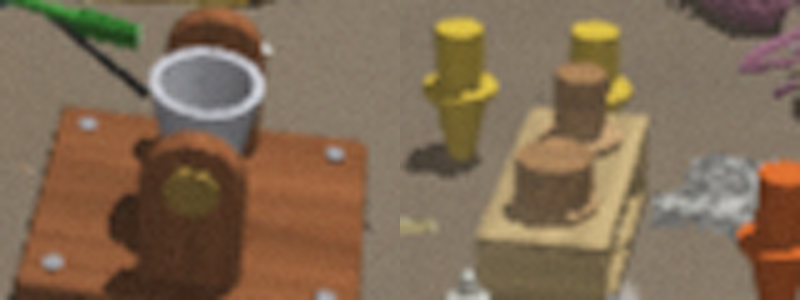

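The side crop shows the cup rim centred at about (299.4,241.8) px, upright, and the slender cork standing clear behind the wide one.

The two views agree on these positions:
- Slender cork at (0.487, 0.226).
- Cup at about (0.5555, -0.226).
- Stand yaw -8.4°.

I will grasp with the jaws closing along the stand's x, which means tool yaw 81.6°.

```bash
R='{"hand":1,"x":0}'; python3 -m jog '[{"hand":1,"delta_pos":[0.04,-0.05,0],"twist":-0.18},{"hand":1,"delta_pos":[0.08,-0.1,0],"twist":-0.36},{"hand":1,"delta_pos":[0.12,-0.15,0],"twist":-0.54},{"hand":1,"delta_pos":[0.155,-0.2,0],"twist":-0.72},{"hand":1,"delta_pos":[0.195,-0.25,0],"twist":-0.9},{"hand":1,"delta_pos":[0.23,-0.3,0],"twist":-1.08},{"hand":1,"delta_pos":[0.27,-0.35,0],"twist":-1.26},{"hand":1,"delta_pos":[0.306,-0.398,0],"twist":-1.436}]' 20
python3 -m jog '[{"hand":1,"delta_pos":[0,0,0],"twist":0},{"hand":1,"delta_pos":[0,0,0],"twist":0},{"hand":1,"delta_pos":[0,0,0],"twist":0}]'
python3 - <<'E'
from h import *
s=arm.state();print(s['joint_positions'],s['eef_pos'],s['tool_rot'])
c2=dict(np.load('pics/side0.npz'));c=dict(np.load('pics/top0.npz'))
print(onplane(c2,299.4,241.8,.09),onplane(c,350.5,162.5,.09))
E
```

```text
clock: 1.1
eef_pos: [0.4862, 0.2266, 0.2194]
tool_rot: [-180.0, -0.0, 81.3]
contact_force: [1.3, 0.6, 0.2]
grip_width: 0.0943
finger_force: 0.0
clock: 1.48
eef_pos: [0.4843, 0.2298, 0.2192]
tool_rot: [-179.9, -0.0, 81.8]
contact_force: [0.2, 0.7, 0.0]
grip_width: 0.0938
finger_force: 0.0
[-45.5422482   28.6012034   25.5565948  105.66859299 -15.88818201
  49.29294759 -20.46722877] [0.48426394 0.22983474 0.21917847] [-1.79929561e+02 -2.66067011e-02  8.17742121e+01]
[ 0.55760355 -0.22770001  0.09      ] [ 0.55531429 -0.22621278  0.09      ]
```

```bash
python3 -m jog '[{"hand":1,"delta_pos":[0.003,-0.005,-0.03],"twist":0},{"hand":1,"delta_pos":[0.003,-0.005,-0.06],"twist":0},{"hand":1,"delta_pos":[0.003,-0.005,-0.06],"twist":0},{"hand":1,"delta_pos":[0.003,-0.005,-0.06],"twist":0}]'
python3 - <<'E'
from h import *
for n in('top','side'):
  c=shot(n,n+'1.png')
c=dict(np.load('pics/top1.npz'));d=dict(np.load('pics/side1.npz'))
a=cv2.resize(c['img'][150:220,130:230],(500,350),interpolation=2);b=cv2.resize(d['img'][110:180,230:290],(300,350),interpolation=2)
cv2.imwrite('pics/v1.png',np.concatenate([a,b],1)[:,:,::-1])
E
```

```text
clock: 1.98
eef_pos: [0.4886, 0.2241, 0.1603]
tool_rot: [180.0, -0.0, 81.7]
contact_force: [0.8, 0.1, 0.6]
grip_width: 0.0941
finger_force: 0.0
```

View pics/v1.png

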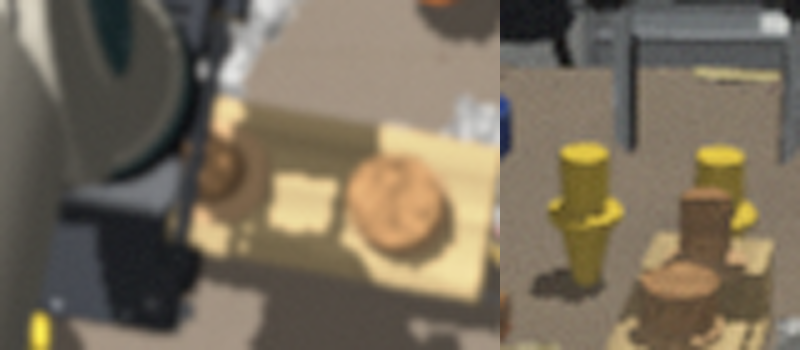

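The side view shows the open fingers at crop columns 625 and 790, with the cork centred between them at 706. I descend and grip.

```bash
python3 -m jog '[{"hand":1,"delta_pos":[-0.001,0.001,-0.03],"twist":0},{"hand":1,"delta_pos":[-0.001,0.001,-0.05],"twist":0},{"hand":1,"delta_pos":[-0.001,0.001,-0.063],"twist":0},{"hand":1,"delta_pos":[-0.001,0.001,-0.063],"twist":0},{"hand":0.2,"delta_pos":[-0.001,0.001,-0.063],"twist":0},{"hand":0.2,"delta_pos":[-0.001,0.001,-0.063],"twist":0},{"hand":0.2,"delta_pos":[-0.001,0.001,-0.063],"twist":0},{"hand":0.2,"delta_pos":[-0.001,0.001,-0.063],"twist":0}]' 20
python3 -m jog '[{"hand":0.2,"delta_pos":[0,0,0],"twist":0},{"hand":0.2,"delta_pos":[0,0,0],"twist":0},{"hand":0.2,"delta_pos":[0,0,0],"twist":0}]'
```

```text
clock: 3.08
eef_pos: [0.4875, 0.2242, 0.0967]
tool_rot: [180.0, -0.0, 81.6]
contact_force: [-0.8, -0.3, -0.6]
grip_width: 0.0574
finger_force: 0.0
clock: 3.45
eef_pos: [0.4875, 0.2241, 0.0965]
tool_rot: [180.0, -0.0, 81.6]
contact_force: [0.3, 0.3, 0.2]
grip_width: 0.0336
finger_force: 20.0
```

```bash
python3 -m jog '[{"hand":0.2,"delta_pos":[0,0,0.015],"twist":0},{"hand":0.2,"delta_pos":[0,0,0.04],"twist":0},{"hand":0.2,"delta_pos":[0,0,0.08],"twist":0},{"hand":0.2,"delta_pos":[0,0,0.125],"twist":0},{"hand":0.2,"delta_pos":[0,0,0.125],"twist":0},{"hand":0.2,"delta_pos":[0.005,-0.03,0.125],"twist":0},{"hand":0.2,"delta_pos":[0.011,-0.07,0.125],"twist":0},{"hand":0.2,"delta_pos":[0.017,-0.11,0.125],"twist":0}]' 25
python3 -m jog '[{"hand":0.2,"delta_pos":[0.008,-0.05,0],"twist":0},{"hand":0.2,"delta_pos":[0.016,-0.1,0],"twist":0},{"hand":0.2,"delta_pos":[0.024,-0.15,0],"twist":0},{"hand":0.2,"delta_pos":[0.032,-0.2,0],"twist":0},{"hand":0.2,"delta_pos":[0.039,-0.25,0],"twist":0},{"hand":0.2,"delta_pos":[0.045,-0.29,0],"twist":0},{"hand":0.2,"delta_pos":[0.049,-0.32,0],"twist":0},{"hand":0.2,"delta_pos":[0.0515,-0.34,0],"twist":0}]'
python3 -m jog '[{"hand":0.2,"delta_pos":[0,0,0],"twist":0},{"hand":0.2,"delta_pos":[0,0,0],"twist":0}]'
python3 - <<'E'
from h import *
print(arm.state()['eef_pos'])
c=shot('top','top2.png');d=shot('side','side2.png')
a=cv2.resize(c['img'][120:210,300:380],(400,450),interpolation=2);b=cv2.resize(d['img'][180:270,255:335],(400,450),interpolation=2)
cv2.imwrite('pics/v2.png',np.concatenate([a,b],1)[:,:,::-1])
E
```

```text
clock: 4.45
eef_pos: [0.5035, 0.1131, 0.2207]
tool_rot: [-179.9, 0.0, 81.6]
contact_force: [0.5, -0.8, -1.9]
grip_width: 0.0334
finger_force: 25.0
clock: 5.45
eef_pos: [0.555, -0.2272, 0.2205]
tool_rot: [-179.9, -0.0, 81.5]
contact_force: [-1.0, 1.1, -2.1]
grip_width: 0.0337
finger_force: 25.0
clock: 5.7
eef_pos: [0.5558, -0.2239, 0.221]
tool_rot: [-179.9, -0.1, 81.7]
contact_force: [-0.5, -0.8, -1.3]
grip_width: 0.0335
finger_force: 25.0
[ 0.55584886 -0.223903    0.22104472]
```

View pics/v2.png

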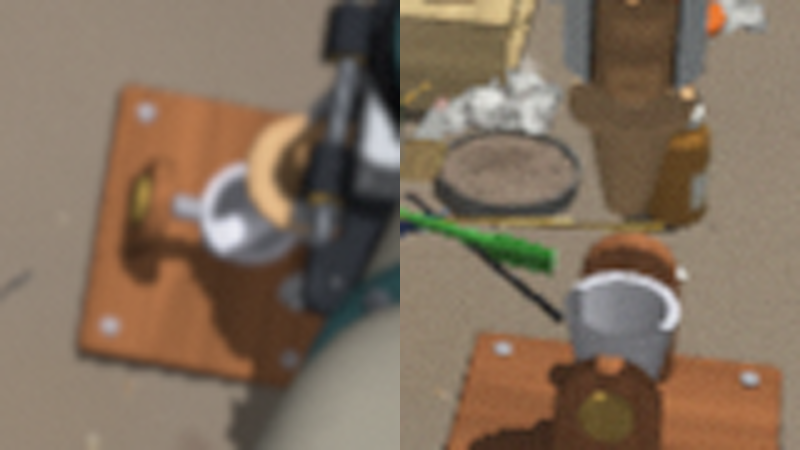

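The top view shows the collar ring left edge at crop x 248, with centre about (361.6,154.4) px. The side view shows the tip at about (301.2,222) px and the cup rim centre at about (299.8,242).

```bash
python3 - <<'E'
from h import *
c=dict(np.load('pics/top2.npz'));d=dict(np.load('pics/side2.npz'))
print('top collar',onplane(c,361.6,154.4,.1965),'side tip',onplane(d,301.2,222,.1405),'side collar',onplane(d,302.6,201,.1935), 'cup',onplane(d,299.8,241.8,.09))
P=cloud(d);v,u=np.mgrid[:384,:512]
m=(P[...,2]>.15)&(P[...,2]<.188)&(abs(P[...,0]-.556)<.03)&(abs(P[...,1]+.224)<.05);print(m.sum(),np.percentile(P[m],[2,50,98],axis=0).round(4))
E
```

```text
top collar [ 0.55547723 -0.22361477  0.1965    ] side tip [ 0.55921224 -0.22442606  0.1405    ] side collar [ 0.55945412 -0.22463627  0.1935    ] cup [ 0.55848858 -0.22766436  0.09      ]
157 [[ 0.5422 -0.2398  0.1508]
 [ 0.5557 -0.2338  0.1702]
 [ 0.5709 -0.2266  0.185 ]]
```

```bash
python3 -m jog '[{"hand":0.2,"delta_pos":[-0.0005,-0.003,0],"twist":0},{"hand":0.2,"delta_pos":[-0.0005,-0.003,-0.025],"twist":0},{"hand":0.2,"delta_pos":[-0.0005,-0.003,-0.05],"twist":0},{"hand":0.2,"delta_pos":[-0.0005,-0.003,-0.062],"twist":0},{"hand":0.2,"delta_pos":[-0.0005,-0.003,-0.07],"twist":0},{"hand":0.2,"delta_pos":[-0.0005,-0.003,-0.074],"twist":0},{"hand":0.2,"delta_pos":[-0.0005,-0.003,-0.078],"twist":0},{"hand":0.2,"delta_pos":[-0.0005,-0.003,-0.078],"twist":0}]'
python3 - <<'E'
from h import *
d=shot('side','side3.png');c=shot('top','top3.png')
a=cv2.resize(c['img'][120:210,300:380],(400,450),interpolation=2);b=cv2.resize(d['img'][190:280,255:335],(400,450),interpolation=2)
cv2.imwrite('pics/v3.png',np.concatenate([a,b],1)[:,:,::-1])
E
```

```text
clock: 6.8
eef_pos: [0.5555, -0.2289, 0.1436]
tool_rot: [180.0, -0.0, 81.6]
contact_force: [0.2, -0.8, -1.4]
grip_width: 0.0336
finger_force: 25.0
```

View pics/v3.png

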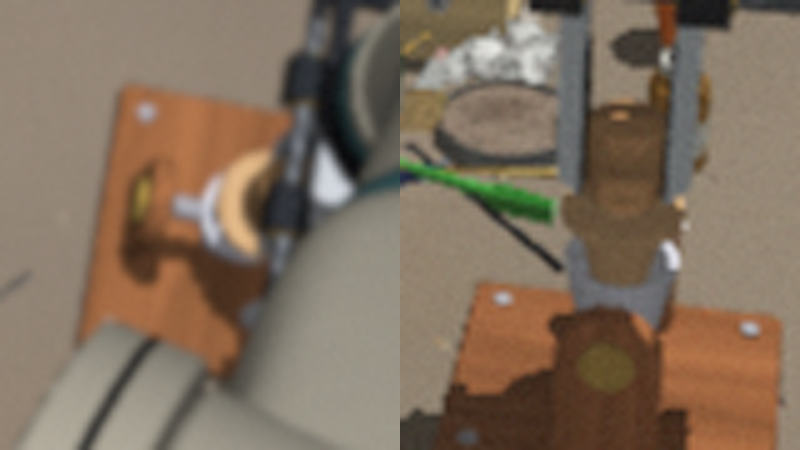

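The spindle is inside the cup with its collar about 22 mm above the rim and centred in the side view (columns 563–683 against the cup at 624). I keep lowering slowly.

```bash
python3 -m jog '[{"hand":0.2,"delta_pos":[0,0.002,-0.003],"twist":0},{"hand":0.2,"delta_pos":[0,0.002,-0.006],"twist":0},{"hand":0.2,"delta_pos":[0,0.002,-0.009],"twist":0},{"hand":0.2,"delta_pos":[0,0.002,-0.012],"twist":0},{"hand":0.2,"delta_pos":[0,0.002,-0.015],"twist":0},{"hand":0.2,"delta_pos":[0,0.002,-0.015],"twist":0}]' 12
python3 -m jog '[{"hand":0.2,"delta_pos":[0,0,-0.002],"twist":0},{"hand":0.2,"delta_pos":[0,0,-0.004],"twist":0},{"hand":0.2,"delta_pos":[0,0,-0.005],"twist":0},{"hand":0.2,"delta_pos":[0,0,-0.005],"twist":0}]'
```

```text
clock: 7.65
eef_pos: [0.5552, -0.2268, 0.1282]
tool_rot: [-180.0, -0.0, 81.6]
contact_force: [-0.3, -0.9, -1.9]
grip_width: 0.034
finger_force: 12.0
clock: 8.15
eef_pos: [0.5554, -0.2269, 0.1234]
tool_rot: [-180.0, -0.0, 81.6]
contact_force: [-0.1, -0.8, -1.1]
grip_width: 0.0334
finger_force: 12.0
```

```bash
python3 -m jog '[{"hand":0.2,"delta_pos":[0,0,-0.001],"twist":0},{"hand":0.2,"delta_pos":[0,0,-0.002],"twist":0},{"hand":0.2,"delta_pos":[0,0,-0.002],"twist":0}]'
python3 -m jog '[{"hand":0.2,"delta_pos":[0,0,-0.001],"twist":0},{"hand":0.2,"delta_pos":[0,0,-0.0015],"twist":0},{"hand":0.2,"delta_pos":[0,0,-0.0015],"twist":0}]'
```

```text
clock: 8.52
eef_pos: [0.5557, -0.227, 0.1215]
tool_rot: [180.0, 0.0, 81.6]
contact_force: [0.4, -0.1, -2.4]
grip_width: 0.0335
finger_force: 12.0
clock: 8.9
eef_pos: [0.556, -0.2272, 0.1205]
tool_rot: [179.9, 0.0, 81.6]
contact_force: [0.9, -0.5, 4.3]
grip_width: 0.034
finger_force: 12.0
```

It is in contact at the expected height. I release partially so the jaws straddle the cork, then look.

```bash
python3 -m jog '[{"hand":0.5,"delta_pos":[0,0,0],"twist":0},{"hand":0.5,"delta_pos":[0,0,0],"twist":0},{"hand":0.5,"delta_pos":[0,0,0],"twist":0},{"hand":0.5,"delta_pos":[0,0,0],"twist":0},{"hand":0.5,"delta_pos":[0,0,0],"twist":0},{"hand":0.5,"delta_pos":[0,0,0],"twist":0}]'
python3 - <<'E'
from h import *
d=shot('side','side4.png')
cv2.imwrite('pics/v4.png',cv2.resize(d['img'][190:280,255:335],(480,540),interpolation=2)[:,:,::-1])
E
```

```text
clock: 9.65
eef_pos: [0.5554, -0.2269, 0.12]
tool_rot: [-180.0, -0.0, 81.6]
contact_force: [1.6, 0.2, 0.1]
grip_width: 0.0466
finger_force: 0.0
```

View pics/v4.png

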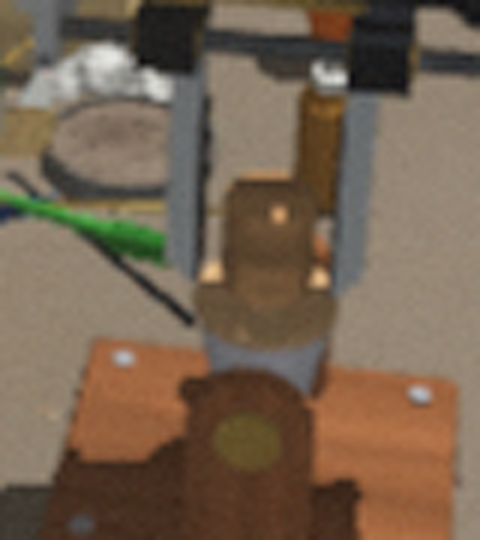

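The collar lies flush on the rim, with the jaws clear on both sides. I open slightly more and raise 3 mm. Then I tip away from the robot by 22 mm along the stand's +x.

```bash
python3 -m jog '[{"hand":0.6,"delta_pos":[0,0,0.003],"twist":0},{"hand":0.6,"delta_pos":[0,0,0.003],"twist":0},{"hand":0.6,"delta_pos":[0.005,-0.001,0.003],"twist":0},{"hand":0.6,"delta_pos":[0.009,-0.0013,0.003],"twist":0},{"hand":0.6,"delta_pos":[0.0125,-0.0018,0.003],"twist":0},{"hand":0.6,"delta_pos":[0.016,-0.0023,0.003],"twist":0},{"hand":0.6,"delta_pos":[0.019,-0.0028,0.003],"twist":0},{"hand":0.6,"delta_pos":[0.0218,-0.0032,0.003],"twist":0}]'
python3 -m jog '[{"hand":0.6,"delta_pos":[0,0,0],"twist":0},{"hand":0.6,"delta_pos":[0,0,0],"twist":0}]'
python3 - <<'E'
from h import *
d=shot('side','side5.png')
cv2.imwrite('pics/v5.png',cv2.resize(d['img'][190:280,255:335],(480,540),interpolation=2)[:,:,::-1])
E
```

```text
clock: 10.7
eef_pos: [0.5771, -0.2301, 0.123]
tool_rot: [-180.0, -0.0, 81.6]
contact_force: [-1.4, 0.0, 2.2]
grip_width: 0.0564
finger_force: 1.0
clock: 10.95
eef_pos: [0.5771, -0.2301, 0.123]
tool_rot: [-180.0, 0.0, 81.6]
contact_force: [-1.0, -0.2, 1.5]
grip_width: 0.0565
finger_force: 0.7
```

View pics/v5.png

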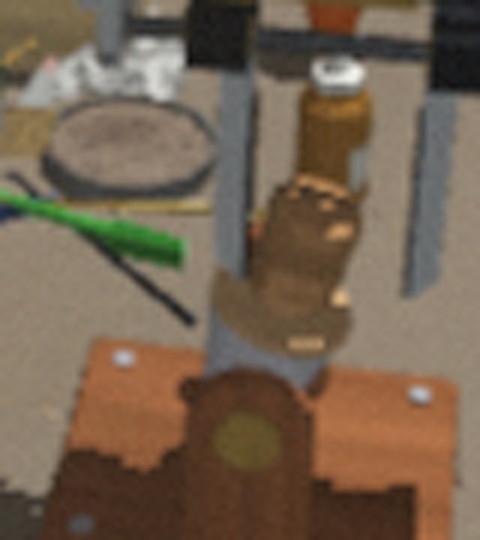

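The cup and spindle lean away. The cork top moved about 9 px, roughly 22 mm or 0.32 rad, and the spindle is still seated. Now I go the other way by the same amount.

```bash
python3 -m jog '[{"hand":0.6,"delta_pos":[-0.003,0.0004,0],"twist":0},{"hand":0.6,"delta_pos":[-0.006,0.0009,0],"twist":0},{"hand":0.6,"delta_pos":[-0.009,0.0013,0],"twist":0},{"hand":0.6,"delta_pos":[-0.012,0.0018,0],"twist":0},{"hand":0.6,"delta_pos":[-0.015,0.0022,0],"twist":0},{"hand":0.6,"delta_pos":[-0.018,0.0027,0],"twist":0},{"hand":0.6,"delta_pos":[-0.0218,0.0032,0],"twist":0},{"hand":0.6,"delta_pos":[-0.0218,0.0032,0],"twist":0}]'
python3 -m jog '[{"hand":0.6,"delta_pos":[-0.004,0.0006,0],"twist":0},{"hand":0.6,"delta_pos":[-0.008,0.0012,0],"twist":0},{"hand":0.6,"delta_pos":[-0.011,0.0016,0],"twist":0},{"hand":0.6,"delta_pos":[-0.014,0.002,0],"twist":0},{"hand":0.6,"delta_pos":[-0.017,0.0025,0],"twist":0},{"hand":0.6,"delta_pos":[-0.020,0.0029,0],"twist":0},{"hand":0.6,"delta_pos":[-0.0222,0.0032,0],"twist":0},{"hand":0.6,"delta_pos":[-0.0222,0.0032,0],"twist":0}]'
python3 - <<'E'
from h import *
d=shot('side','side6.png')
cv2.imwrite('pics/v6.png',cv2.resize(d['img'][190:280,255:335],(480,540),interpolation=2)[:,:,::-1])
E
```

```text
clock: 12.0
eef_pos: [0.5551, -0.2269, 0.123]
tool_rot: [-180.0, -0.0, 81.6]
contact_force: [-0.1, 0.5, -0.8]
grip_width: 0.0561
finger_force: 0.0
clock: 13.0
eef_pos: [0.5334, -0.2238, 0.1232]
tool_rot: [180.0, 0.0, 81.6]
contact_force: [1.7, -0.8, 2.1]
grip_width: 0.0561
finger_force: 1.1
```

View pics/v6.png

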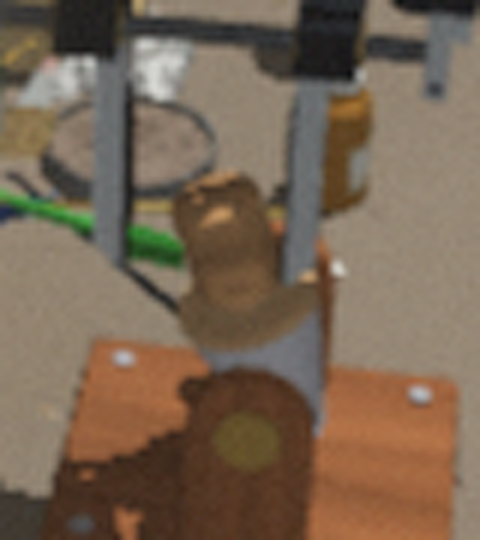

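It leans towards the robot by about 0.3 rad (cork top at crop column 215 against 265 upright), with the spindle still seated. I return slowly, open and rise.

```bash
python3 -m jog '[{"hand":0.6,"delta_pos":[0.003,-0.0004,0],"twist":0},{"hand":0.6,"delta_pos":[0.006,-0.0009,0],"twist":0},{"hand":0.6,"delta_pos":[0.009,-0.0013,0],"twist":0},{"hand":0.6,"delta_pos":[0.012,-0.0018,0],"twist":0},{"hand":0.6,"delta_pos":[0.015,-0.0022,0],"twist":0},{"hand":0.6,"delta_pos":[0.018,-0.0027,0],"twist":0},{"hand":0.6,"delta_pos":[0.022,-0.0032,0],"twist":0},{"hand":0.6,"delta_pos":[0.022,-0.0032,0],"twist":0}]'
python3 -m jog '[{"hand":1,"delta_pos":[0,0,0],"twist":0},{"hand":1,"delta_pos":[0,0,0],"twist":0},{"hand":1,"delta_pos":[0,0,0],"twist":0},{"hand":1,"delta_pos":[0,0,0.02],"twist":0},{"hand":1,"delta_pos":[0,0,0.05],"twist":0},{"hand":1,"delta_pos":[0,0,0.1],"twist":0},{"hand":1,"delta_pos":[0,0,0.12],"twist":0}]'
python3 -m jog '[{"hand":1,"delta_pos":[-0.03,0.05,0.02],"twist":0},{"hand":1,"delta_pos":[-0.06,0.1,0.02],"twist":0},{"hand":1,"delta_pos":[-0.09,0.15,0.02],"twist":0},{"hand":1,"delta_pos":[-0.1,0.18,0.02],"twist":0},{"hand":1,"delta_pos":[-0.1,0.18,0.02],"twist":0},{"hand":1,"delta_pos":[-0.1,0.18,0.02],"twist":0},{"hand":1,"delta_pos":[-0.1,0.18,0.02],"twist":0},{"hand":1,"delta_pos":[-0.1,0.18,0.02],"twist":0}]'
python3 - <<'E'
from h import *
for n in('top','side'):
  c=shot(n,n+'7.png');P=cloud(c);H=P[...,2]
  for nm,x,y,r,z0,z1 in(('cork top',.5555,-.2265,.04,.13,.16),('collar',.5555,-.2265,.04,.086,.1),('blunt',.473,.132,.035,.095,.11)):
    m=(np.hypot(P[...,0]-x,P[...,1]-y)<r)&(H>z0)&(H<z1);t=P[m]
    if len(t)>3: print(n,nm,len(t),t.mean(0).round(4),np.median(t[:,2]).round(4),(np.percentile(t,2,0)/2+np.percentile(t,98,0)/2).round(4))
E
```

```text
clock: 14.05
eef_pos: [0.5555, -0.2269, 0.123]
tool_rot: [180.0, 0.0, 81.6]
contact_force: [0.3, -0.5, 0.6]
grip_width: 0.0569
finger_force: 0.0
clock: 14.92
eef_pos: [0.5562, -0.2277, 0.2459]
tool_rot: [179.8, 0.1, 81.6]
contact_force: [-0.6, 0.5, -0.8]
grip_width: 0.0941
finger_force: 0.0
clock: 15.92
eef_pos: [0.4554, -0.048, 0.2629]
tool_rot: [180.0, 0.0, 81.5]
contact_force: [0.5, -0.1, 0.1]
grip_width: 0.0939
finger_force: 0.0
top collar 6 [ 0.5515 -0.2655  0.0949] 0.0944 [ 0.5508 -0.2654  0.0946]
top blunt 288 [0.473  0.133  0.1037] 0.1038 [0.4729 0.1328 0.103 ]
side cork top 157 [ 0.5562 -0.2303  0.138 ] 0.1391 [ 0.5564 -0.2268  0.1361]
side collar 229 [ 0.556  -0.2378  0.0945] 0.0955 [ 0.5568 -0.2327  0.0923]
side blunt 112 [0.4748 0.1264 0.1007] 0.1014 [0.4748 0.1299 0.0994]
```

```bash
python3 -c "
from cell import arm
print(arm.sign_off())"
```

```text
the job is handed in; nothing more can be done
None
```

I seated the slender spindle fully home in the cup, rocked it about 0.3 rad each way, left it standing upright with the blunt spindle unmoved in the rack, and handed the job in at about 16 s; the verdict was not shown.

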